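Fit the charged flight battery to the drone

TASK

Get the drone ready to power up: take the charged battery (the one with green tape) and slide it, contacts first, into the battery bay in the drone's tail, then press it fully home so that its end cap sits flush with the tail, and let go. Leave the flat battery (red tape), the tape roll and the memory-card case where they are.

Things in the scene. Friction and masses are not known exactly. Their poses are not given: they have to be found in the camera images.
- charged_center (a point): Centre (half-way up) of the charged battery: a rigid grey block 110 mm long (x), 58 wide (y), 44 high (z), 0.27 to 0.5 kg, balanced at its centre, band of GREEN tape round the middle. Loose, lying right way up, centre 22 mm above the bench. +x points to the contact end (brass strips), -x to the black end cap (20 mm long, same width). Its +x is within 0.7 rad of the drone's +x.
- charged_contacts (a point): Middle of the charged battery's contact end face, 55 mm from its centre along its +x. Axes as the battery's.
- bay_mouth (a point): Centre of the bay's mouth, in the plane of the drone's flat tail face, 108.5 mm above the bench. +x points level into the bay, z up. The bay is a closed sleeve 61 mm wide (y), 47 high (z): 1.5 mm to spare on each side. Its orange rim is bevelled, 5 mm wider on every side over the outer 8 mm. Tail face: 92 mm wide, from 38 mm below this point to 34 above.
- bay_end (a point): Centre of the solid end wall of the bay, 110 mm from the mouth along +x (axes as bay_mouth). Against it the battery's end cap is flush with the tail. No latch or spring: the battery slides with plain friction (up to about 10 N) and, let go when at least 70 mm in, stays put and level; let go sooner, its tail end sags a little.
- drone: Dark-grey four-armed drone, no propellers, 280 mm long, 420 across, clamped in a blue cradle screwed to the bench: fixed. Origin at bench level under its middle, 125 mm ahead of the tail; +x to nose, z up. Behind the tail it is free between the rear motors (190 mm to each side, 10 mm further back, tops 139 mm above the bench). Its back is 152 mm high within 100 mm of the tail, at most 160.
- flat_center (a point): Centre of the flat (empty) battery: the same kind and size, lying the same way on the bench, but with a band of RED tape. Loose; to be left where it is.
- tape_roll_center (a point): Centre of the roll of brown tape lying flat: 100 mm across, 25 mm high. Loose; to be left.
- card_case_center (a point): Centre of the memory-card case lying flat: black with yellow and blue cards, 75 x 100 mm, 16 mm high. Loose; to be left.
Mind the look-alikes: they are no part of the job. Leave any orange look-alike of the part that bears charged_center alone.

How it is judged:
On the way, in this order (a step that is already met when the one before it is completed fails the run):
1. the charged battery is lifted clear of the bench (height (world z) of charged_center above 0.06 m), for 0.1 s.
2. the charged battery has entered the bay with its contacts first (x of charged_contacts in the frame of bay_mouth above 0.02 m and distance between charged_center and bay_mouth below 0.06 m), for 0.1 s.
At the end, for the whole second after the job is handed in: The charged battery is at rest in the drone's bay, right way up, contacts first, its contact end within 4 mm of the bay's end wall (end cap flush with the tail within 4 mm); the flat battery, tape roll and card case are within 30 mm of where they began (x of charged_contacts in the frame of bay_end above -0.004 m and distance between charged_contacts and bay_end below 0.006 m and angle between the x axis of charged_center and the x axis of bay_mouth, either way round below 0.06 rad and angle between charged_center's own z axis and vertical below 0.1 rad and linear speed of charged below 0.01 m/s and distance of each of flat_center, tape_roll_center, card_case_center from where it was at the start of the episode below 0.03 m); the robot touches nothing.
It fails at once if the flat battery is shifted more than 30 mm (distance of flat_center from where it was at the start of the episode above 0.03 m).
It fails at once if the tape roll or the card case is shifted more than 30 mm (distance of any of tape_roll_center, card_case_center from where it was at the start of the episode above 0.03 m).
It also fails if it takes over 58 s, if anything falls off the work surface, if the arm or the gripper's body presses on something with over 40 N, if the wrist force passes 120 N, or if a joint passes its speed limit or range.

ROBOT

A 6-joint arm with a two-finger parallel gripper is mounted at the origin on the work surface. World frame = base frame: x ahead of the robot, y to its left, z up, the work surface at z = 0. Lengths are in m, angles in rad, forces in N, time in s.
With the tool pointing down it reaches from about 0.325 to 0.9 m from the base axis. Payload 6.1 kg.
Tool frame: the origin (TCP) lies midway between the tips of the shut fingers; the grasp point (between the pads) lies 19 mm behind it; z points along the fingers, y is the line along which they close (so a half turn about z gives the same grasp; the last joint's range is limited). The gripper opens to 85 mm and grips with 20 to 120 N. Pads are 22 mm wide; open, the fingers measure 114 mm over their backs; the gripper's body (76 mm by 85 mm) begins 54 mm behind the grasp point. The pads swing forward as they close: fully open they stand 13 mm farther back than shut.
Start: joints at [1.177, 0.22, 1.526, -0, 1.395, -0.126], TCP at [0.165, 0.603, 0.231] pointing down, gripper open.
Joint ranges: [-2.98, 2.98], [-0.91, 2.08], [0.09, 2.57], [-1.24, 4.39], [0.2, 2.65], [-2.68, 2.68]. Speed limits (rad/s): [2.57, 2.57, 3.01, 3.14, 3.14, 3.14].

INTERFACE

Orientations are given as [roll, pitch, yaw] about the fixed x, y, z axes, in that order (R = Rz(yaw) Ry(pitch) Rx(roll)).
In Python, from plant import movep, move_l, set_joints, gripper_to, hold, inverse_kinematics, observe, get_image, get_calibration, Unreachable, job_done gives the robot as it stands. Calls block until the motion is done:
- movep(position, orientation): joint-space move of the TCP to a pose.
- move_l(position, feed=0.15, rotation=None, max_force=None): straight line of the TCP; rotation=None keeps the orientation; feed is the mean speed in m/s. With max_force (N) it stops when the force on the tool has changed by that much, and returns True; else False.
- set_joints(angles): joint-space move.
- gripper_to(opening, f_grip=None): finger opening in m; f_grip is the grip in N (None keeps the last); returns when the fingers have stopped.
- hold(seconds).
- inverse_kinematics(position, orientation): joint angles nearest the present ones, or None.
- observe(): the state.
- get_image(name): name is "scene" or "top" or "wrist"; returns (picture, depth): 400x640x3 uint8, red, green, blue; 400x640 float32, m along the optical axis (not along the pixel's ray), 0 where there is no reading.
- get_calibration(name): a dict with "intrinsics" (3x3 intrinsics, pixels), "world_from_camera" (4x4, takes a point from camera to world coordinates). Camera axes: x right, y down, z forward; pixel columns grow to the right and rows downward; lengths in m; the calibration is good to about 2 mm. A picture is of the moment at which its call begins: read the wrist's pose just before it. get_calibration takes no time and is no camera call; for the wrist camera it gives the pose at the moment of the call.
A pose or a line that the arm cannot do raises Unreachable and nothing moves.
- job_done(): hands the job in; it is judged then, once.
The state is a dict: "time_s": time; "q": joint angles; "joint_velocities": joint speeds; "joint_torque": joint torques, N m; "eef_pos": TCP position; "tcp_rot": TCP orientation; "ft_force": force on the tool from outside, world axes, zero at the start; "torque": the same for the moment, N m; "opening": finger opening in m; "grasp_force": force on a finger pad.
Only numpy, scipy, OpenCV 4.12 (cv2) and the standard library are available. Lean on these libraries where they do the work, as an engineer would, in place of code of your own. Each camera call takes 0.05 s, during which the arm holds its last target. There are 200 camera calls.

## Working session

There is one attempt and no reset: what is moved stays moved. The work goes in short steps, each a Python script; the robot and the scene stay as the last script left them, time stands still between calls to the robot, and variables do not carry over. Pictures are saved under pics/ and viewed, at most 10 in all, crops included, and the job is handed in when it is done.

```bash
mkdir -p pics; ls
python3 - <<'E'
from plant import *
import cv2,numpy as np,pickle
d={}
for n in("scene","top","wrist"):
    c=get_calibration(n);im,dp=get_image(n);d[n]=(im,dp,c)
    cv2.imwrite(f"pics/{n}0.png",im[:,:,::-1]); print(n,np.round(c["world_from_camera"],3).tolist(),c["intrinsics"][0])
pickle.dump(d,open("d0.pkl","wb"))
o=observe();print(o["time_s"],o["eef_pos"],o["tcp_rot"],o["ft_force"])
E
```

```text
pics
scene [[-0.848, 0.445, -0.289, 0.773], [0.531, 0.709, -0.465, 0.353], [-0.002, -0.548, -0.837, 0.955], [0.0, 0.0, 0.0, 1.0]] [399.27979239   0.         319.6998845 ]
top [[-0.005, -0.988, 0.157, 0.346], [-1.0, 0.005, 0.004, -0.134], [-0.005, -0.157, -0.988, 0.879], [0.0, 0.0, 0.0, 1.0]] [385.73678504   0.         320.80105803]
wrist [[0.266, 0.928, 0.261, 0.099], [0.964, -0.255, -0.074, 0.62], [-0.003, 0.271, -0.963, 0.373], [0.0, 0.0, 0.0, 1.0]] [309.07537175   0.         325.73874043]
0.15 [0.16521305 0.60228239 0.2304371 ] [-3.14007368e+00 -1.81927022e-04  2.87379330e+00] [ 0.35424708  0.2084004  -0.35937765]
```

View pics/scene0.png

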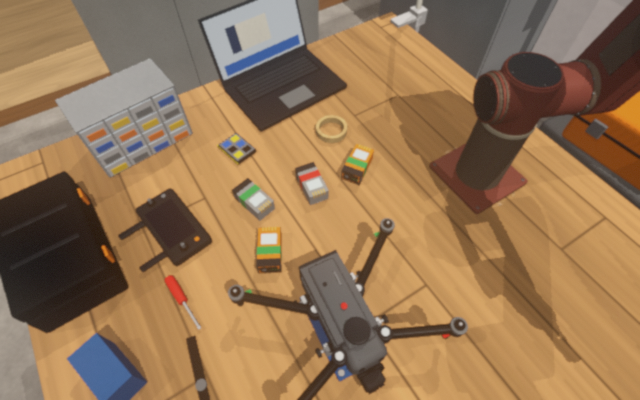

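View pics/top0.png

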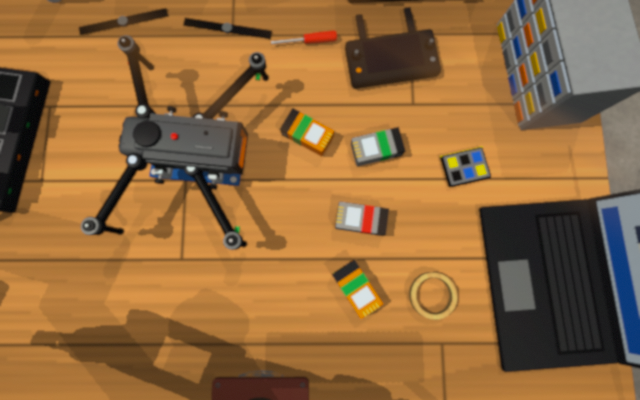

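In the top view there are four candidates: a grey block with green tape at (377,147), a grey block with red tape at (361,218, the flat one), and orange look-alikes at (308,131) and (358,290). The grey and green one at (377,147) fits the description. Its brass end looks to be on the left, towards the drone's tail at about (245,150). I'll confirm this in a crop.

```bash
cat > h.py <<'E'
import numpy as np,cv2
def cloud(dp,c):
    K=c["intrinsics"];T=c["world_from_camera"]
    v,u=np.mgrid[:dp.shape[0],:dp.shape[1]]
    P=np.stack([(u-K[0][2])/K[0][0]*dp,(v-K[1][2])/K[1][1]*dp,dp],-1)@T[:3,:3].T+T[:3,3]
    P[dp<=0]=np.nan
    return P
E
python3 - <<'E'
import pickle
from h import *
d=pickle.load(open("d0.pkl","rb"))
im,dp,c=d["top"];P=cloud(dp,c)
cv2.imwrite("pics/crop1.png",cv2.resize(im[95:245,220:420,::-1],None,fx=4,fy=4,interpolation=3))
for n in("top","scene"):
    P=cloud(*d[n][1:])
    for nm,(u,v) in {"top":{"bat":(377,147),"red":(361,218),"or":(308,131),"drone":(205,140),"m1":(257,60),"m2":(233,239),"tape":(433,275)},"scene":{"bat":(252,198),"drone":(330,275),"m1":(236,293),"m2":(387,226)}}[n].items(): print(n,nm,P[v,u].round(4))
    # battery top
    C=[0.44,-0.24] if 0 else P[147,377,:2] if n=="top" else C
    if n=="top": C=P[147,377,:2]
    m=(np.hypot(P[...,0]-C[0],P[...,1]-C[1])<.075)&(P[...,2]>.036)&(P[...,2]<.052)
    Q=P[m][:,:2]; print(m.sum(),np.median(P[m][:,2]),cv2.minAreaRect((Q*1000).astype(np.float32)))
    m=(P[...,2]>.135)&(P[...,2]<.17)&(P[...,1]>-.1)&(P[...,1]<.4)&(P[...,0]>.2)
    Q=P[m][:,:2]; print("drone",m.sum(),np.median(P[m][:,2]),cv2.minAreaRect((Q*1000).astype(np.float32)),Q.min(0),Q.max(0))
E
```

```text
top bat [ 0.5992 -0.2581  0.0403]
top red [ 0.4385 -0.2183  0.044 ]
top or [ 0.6362 -0.103   0.0447]
top drone [0.5822 0.0952 0.1508]
top m1 [ 7.586e-01 -6.000e-04  1.357e-01]
top m2 [0.3893 0.0383 0.1328]
top tape [ 0.3154 -0.3743  0.0236]
1269 0.043607794291318114 ((605.2821655273438, -259.7639465332031), (59.42066955566406, 111.06686401367188), 13.826560974121094)
drone 6115 0.1463585549740246 ((591.3222045898438, 161.02589416503906), (296.3305358886719, 413.52960205078125), 84.03919219970703) [ 0.37760598 -0.00459345] [0.81132477 0.32843874]
scene bat [ 0.6149 -0.2502  0.0427]
scene drone [0.5807 0.0851 0.1486]
scene m1 [0.7684 0.0072 0.1317]
scene m2 [0.3956 0.047  0.1289]
743 0.0415374235987368 ((610.3668823242188, -259.7494201660156), (59.22482681274414, 112.36893463134766), 12.522747993469238)
drone 5221 0.1445821439891285 ((588.3489990234375, 164.0009307861328), (288.0042724609375, 400.68218994140625), 83.76385498046875) [ 0.38951748 -0.00050947] [0.7729125  0.32720239]
```

View pics/crop1.png

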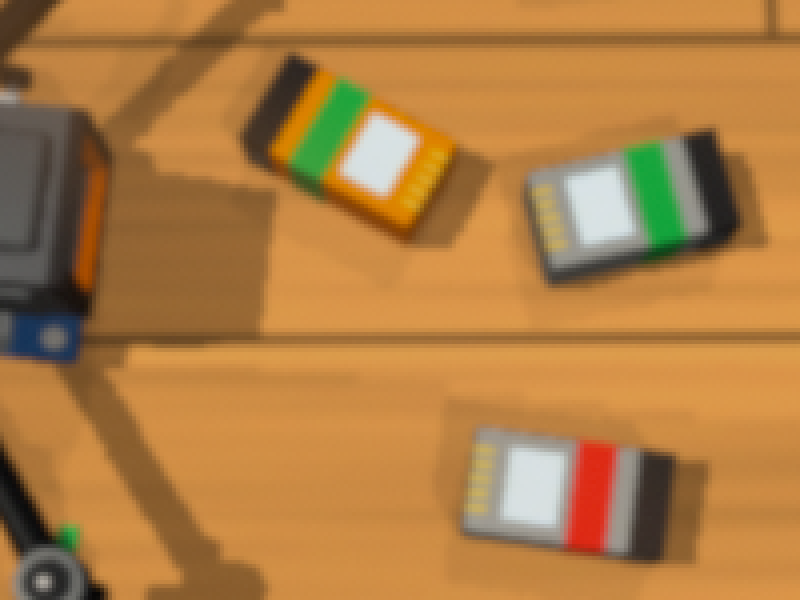

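The crop confirms it. The grey block with green tape at crop (630,205) has brass contacts on its left, facing the drone, and its black cap on the right. I'll look closer with the wrist camera at the tail face and at the battery.

```bash
cat > look.py <<'E'
from plant import *
from h import *
from scipy.spatial.transform import Rotation as R
import pickle
def rot(o): return R.from_euler("xyz",o)
o=observe();T=np.eye(4);T[:3,:3]=rot(o["tcp_rot"]).as_matrix();T[:3,3]=o["eef_pos"]
X=np.linalg.inv(T)@get_calibration("wrist")["world_from_camera"]
def look(cam,tgt):
    z=np.subtract(tgt,cam);z/=np.linalg.norm(z);x=np.cross(z,[0,0,1.]);x/=np.linalg.norm(x)
    B=np.stack([x,np.cross(z,x),z],1);best=None
    for a in np.linspace(0,2*np.pi,25)[:-1]:
        W=np.eye(4);W[:3,:3]=B@R.from_euler("z",a).as_matrix();W[:3,3]=cam
        G=W@np.linalg.inv(X);e=R.from_matrix(G[:3,:3]).as_euler("xyz")
        q=inverse_kinematics(G[:3,3],e)
        if q is None: continue
        k=np.abs(np.subtract(q,observe()["q"])).max()+ (5 if G[2,3]<.15 else 0)
        if best is None or k<best[0]: best=(k,a,q,G[:3,3])
    return best
def snap(n):
    c=get_calibration("wrist");im,dp=get_image("wrist");pickle.dump((im,dp,c),open(n+".pkl","wb"));cv2.imwrite(f"pics/{n}.png",im[:,:,::-1])
E
python3 - <<'E'
from look import *
m=np.array([.578,.032,.1085])
for cam in ([.57,-.20,.36],[.565,-.22,.32],[.56,-.15,.38]):
    print(look(cam,m))
b=look([.60,-.22,.38],[.605,-.26,.04]);print(b)
E
```

```text
(np.float64(1.77228986394626), np.float64(4.974188368183839), array([-0.56560175,  0.61503001,  1.20557137,  0.54569117,  1.98418546,
       -1.89839817]), array([ 0.60051141, -0.10012136,  0.24100996]))
(np.float64(1.8137533919979278), np.float64(5.235987755982988), array([-0.63686647,  0.70831671,  1.22347438,  0.665839  ,  2.01291664,
       -1.71809328]), array([ 0.59510477, -0.11054268,  0.2096455 ]))
(np.float64(1.6842897705868756), np.float64(4.974188368183839), array([-0.50740285,  0.48622269,  1.31215469,  0.48236152,  1.86905498,
       -1.78308029]), array([ 0.59495236, -0.0714454 ,  0.24706082]))
(np.float64(1.6169815397776082), np.float64(2.0943951023931953), array([-0.44009462,  0.52507812,  1.16264466, -0.10751398,  1.66598559,
       -1.59735214]), array([ 0.62815867, -0.24834322,  0.22680382]))
```

Run:
```python
from look import *
b=look([.565,-.22,.32],[.578,.032,.1085]);s=look([.57,-.20,.36],[.578,.032,.1085])
set_joints(s[2]);snap("tail");
b=look([.60,-.22,.38],[.605,-.26,.04]);set_joints(b[2]);snap("bat")
print(observe()["time_s"])
im=pickle.load(open("tail.pkl","rb"));P=cloud(*im[1:])
a=np.vstack([im[0],pickle.load(open("bat.pkl","rb"))[0]])
cv2.imwrite("pics/both.png",cv2.resize(a[:,:,::-1],(480,600),interpolation=3))
```

```text
3.8333
```

View pics/tail.png

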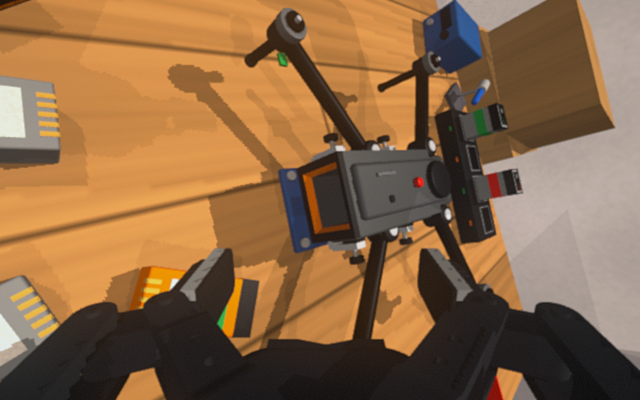

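View pics/bat.png

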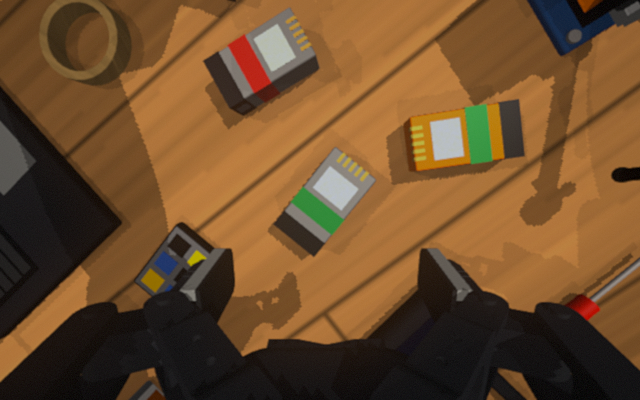

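The tail picture shows the orange rim of the bay at about (325,200), and the battery picture shows the charged battery at about (325,200). I'll enlarge the tail and measure both from depth.

Run:
```python
from h import *
import pickle
im,dp,c=pickle.load(open("bat.pkl","rb"));P=cloud(dp,c)
m=(np.hypot(P[...,0]-.606,P[...,1]+.26)<.075)&(P[...,2]>.036)&(P[...,2]<.052)
print(m.sum(),np.median(P[m][:,2]),cv2.minAreaRect((P[m][:,:2]*1000).astype(np.float32)))
im,dp,c=pickle.load(open("tail.pkl","rb"));P=cloud(dp,c)
a=np.radians(84.);ex=np.array([np.cos(a),np.sin(a),0]);ey=np.array([-ex[1],ex[0],0]);o=np.array([.578,.032,.1085])
D=np.stack([(P-o)@ex,(P-o)@ey,P[...,2]-.1085],-1)*1000
for v in (170,180,200,220,235):
    print(v,[(u,*D[v,u].round(0).astype(int).tolist()) for u in range(296,362,4)])
cv2.imwrite("pics/tailcrop.png",cv2.resize(im[130:265,265:445,::-1],None,fx=4.4,fy=4.4,interpolation=2))
```

```text
5281 0.044117255794449195 ((606.121337890625, -261.0008850097656), (58.74211120605469, 110.75538635253906), 13.198687553405762)
170 [(296, -1, 43, -38), (300, -1, 41, -31), (304, 0, 40, -25), (308, -1, 37, -16), (312, -1, 36, -10), (316, 1, 35, -5), (320, 2, 33, 0), (324, 5, 32, 4), (328, 7, 31, 7), (332, 10, 30, 10), (336, 19, 30, 8), (340, 0, 25, 32), (344, 5, 25, 33), (348, 10, 24, 33), (352, 15, 24, 34), (356, 17, 23, 39), (360, 22, 22, 40)]
180 [(296, 42, 41, -98), (300, 0, 30, -36), (304, 0, 28, -28), (308, 6, 28, -28), (312, 9, 27, -25), (316, 14, 26, -23), (320, 20, 26, -23), (324, -9223372036854775808, -9223372036854775808, -9223372036854775808), (328, 34, 25, -25), (332, 41, 24, -24), (336, 49, 24, -25), (340, 0, 15, 29), (344, 1, 14, 34), (348, 7, 14, 33), (352, 13, 13, 33), (356, 16, 12, 36), (360, 19, 12, 39)]
200 [(296, 36, 12, -98), (300, 42, 11, -98), (304, -1, 6, -35), (308, 0, 4, -28), (312, 4, 3, -26), (316, 8, 3, -24), (320, 14, 2, -24), (324, 20, 1, -24), (328, 27, 0, -24), (332, 34, -1, -24), (336, 40, -2, -24), (340, 48, -2, -25), (344, 0, -6, 28), (348, 1, -7, 33), (352, 7, -7, 33), (356, 13, -8, 33), (360, 15, -9, 37)]
220 [(296, 28, -16, -97), (300, 34, -17, -97), (304, 42, -18, -98), (308, -1, -19, -36), (312, -1, -20, -28), (316, 3, -20, -25), (320, 7, -21, -23), (324, 15, -23, -25), (328, 20, -24, -24), (332, 26, -25, -24), (336, 32, -26, -23), (340, 39, -27, -24), (344, 45, -28, -23), (348, -1, -27, 30), (352, 2, -28, 32), (356, 7, -29, 33), (360, 13, -30, 33)]
235 [(296, 22, -36, -97), (300, 29, -37, -97), (304, 36, -38, -97), (308, 43, -40, -97), (312, -1, -37, -34), (316, -1, -37, -27), (320, 0, -38, -21), (324, -1, -39, -13), (328, -1, -39, -6), (332, 1, -40, -2), (336, 0, -41, 6), (340, 0, -41, 12), (344, -1, -42, 19), (348, 0, -42, 24), (352, -1, -43, 30), (356, 2, -43, 33), (360, 8, -45, 33)]<stdin>:10: RuntimeWarning: invalid value encountered in cast
```

View pics/tailcrop.png

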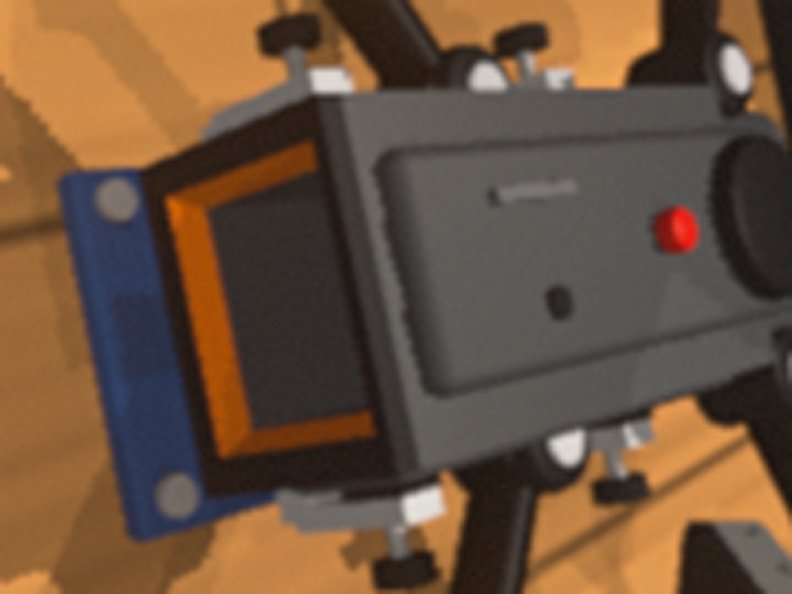

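The crop shows the orange bevelled rim clearly, with corners at about crop (170,200), (320,145), (375,430) and (225,455). I'll fit the mouth pose to it.

Run:
```python
from h import *
import pickle
im,dp,c=pickle.load(open("tail.pkl","rb"));P=cloud(dp,c)
o=np.array([.578,.032,.1085]);yaw=np.radians(84)
for it in range(3):
    ex=np.array([np.cos(yaw),np.sin(yaw),0]);ey=np.array([-ex[1],ex[0],0])
    D=np.stack([(P-o)@ex,(P-o)@ey,P[...,2]-.1085],-1)*1000
    org=(im[...,0].astype(int)>2.2*im[...,2])&(im[...,0]>90)
    near=(abs(D[...,1])<52)&(D[...,2]>-36)&(D[...,2]<30)
    f=D[near&~org&(abs(D[...,0])<3)]
    k=np.polyfit(f[:,1],f[:,0],1);kz=np.polyfit(f[:,2],f[:,0],1)
    L=D[near&(abs(D[...,2])<18)&(D[...,0]>2)&(D[...,0]<7)&(D[...,1]>20)];Rr=D[near&(abs(D[...,2])<18)&(D[...,0]>2)&(D[...,0]<7)&(D[...,1]<-20)]
    l=np.median(L[:,1]+L[:,0]*5/8);r=np.median(Rr[:,1]+-Rr[:,0]*5/8)
    print(len(f),k,kz,f[:,1].min(),f[:,1].max(),len(L),l,len(Rr),r)
    fl=D[(abs(D[...,1])<25)&(D[...,0]>12)&(D[...,0]<60)&(D[...,2]<0)&(D[...,2]>-40)][:,2];print("floor",np.median(fl))
    o=o+ex*np.median(f[:,0])/1000+ey*(l+r)/2000; yaw-=k[0]*-1*-1 if 0 else 0
    yaw+= -np.arctan(k[0])
    print(o,np.degrees(yaw))
# side lines of the top plate for yaw
m=(D[...,2]>31)&(D[...,2]<46)&(D[...,0]>5)&(D[...,0]<90)&(abs(D[...,1])<60)
Q=D[m];b=np.arange(5,90,5)
w=[(Q[(Q[:,0]>x)&(Q[:,0]<x+5)][:,1].min(),Q[(Q[:,0]>x)&(Q[:,0]<x+5)][:,1].max()) for x in b]
w=np.array(w);print(w.round(1).tolist());print("side slopes deg",np.degrees(np.polyfit(b,w[:,0],1)[0]),np.degrees(np.polyfit(b,w[:,1],1)[0]))
```

```text
1060 [ 0.00103669 -0.50239974] [ 0.00286675 -0.4930186 ] -46.301417136298674 45.77220682804346 75 35.04644631157093 68 -35.528180854928166
floor -24.12007857415012
[0.5781861  0.03146634 0.1085    ] 83.94060206200824
1060 [1.98157692e-07 8.63111693e-03] [0.00284229 0.0195651 ] -46.059626766041845 46.01339070532673 83 35.557284509975986 70 -35.63907587891632
floor -24.118883258355055
[0.57822657 0.03146017 0.1085    ] 83.94059070840882
1060 [3.78768259e-11 1.04953473e-02] [0.00284229 0.02142958] -46.018730900024984 46.05428644595668 83 35.59934244768351 70 -35.59934814204673
floor -24.118883258355055
[0.57822658 0.03146017 0.1085    ] 83.94059070623864
[[-45.8, 45.8], [-45.3, 45.7], [-45.8, 45.4], [-45.5, 45.3], [-45.8, 45.4], [-45.8, 45.2], [-46.0, 45.2], [-45.9, 45.1], [-45.8, 45.1], [-45.3, 45.0], [-45.8, 45.9], [-45.8, 46.2], [-45.8, 46.1], [-45.7, 45.9], [-45.3, 46.0], [-45.7, 45.9], [-45.9, 45.8]]
side slopes deg -0.02120193997718904 0.4137098653189658
```

```bash
cat > geo.py <<'E'
from look import *
M=np.array([.57823,.03146,.1085]);DY=np.radians(83.94)
e=lambda a:np.array([np.cos(a),np.sin(a),0])
EX=e(DY);EY=np.array([-EX[1],EX[0],0]);G=.042
def st(s=""):
    o=observe();print(s,round(o["time_s"],2),o["eef_pos"].round(4),o["ft_force"].round(1),round(o["opening"],4),round(float(np.max(o["grasp_force"])),1))
E
python3 - <<'E'
from geo import *
b=np.array([.6061,-.2610,0]);by=np.radians(103.2)
g=b-G*e(by);r=[np.pi,0,by]
p=M-(.055+.04+G)*EX
for q in ([*g[:2],.12],[*g[:2],.008]): print(inverse_kinematics(q,r))
print(inverse_kinematics(p,[np.pi,0,DY]))
movep([*g[:2],.12],r);gripper_to(.085,f_grip=90);move_l([*g[:2],.008],feed=.1);st("down")
gripper_to(.05,f_grip=90);st("grip")
move_l([*g[:2],.15],feed=.12);st("lift")
movep([*p[:2],.0945],[np.pi,0,DY]);st("pre")
snap("pre")
im,dp,c=pickle.load(open("pre.pkl","rb"));P=cloud(dp,c)
D=np.stack([(P-M)@EX,(P-M)@EY,P[...,2]-.1085],-1)*1000
m=(D[...,0]<-20)&(D[...,0]>-170)&(abs(D[...,1])<40)&(D[...,2]>12)&(D[...,2]<32)&(D[...,0]>-125)
Q=D[m];print(m.sum(),np.median(Q[:,2]),cv2.minAreaRect(Q[:,:2].astype(np.float32)))
A=np.c_[Q[:,:2],np.ones(len(Q))];k=np.abs(Q[:,2]-np.median(Q[:,2]))<5;print("plane",np.linalg.lstsq(A[k],Q[k][:,2],rcond=None)[0])
for x in (-25,-35,-45,-60,-75,-90):
    s=Q[(Q[:,0]<x)&(Q[:,0]>x-10)];print(x,len(s),s.min(0) if len(s) else 0,s.max(0) if len(s) else 0)
E
```

```text
[-0.57075642  0.45299303  1.44827332  0.          1.2403263  -0.80113988]
[-0.57075642  0.58695216  1.49120535  0.          1.06343514 -0.80113988]
[-0.32125582  0.21779279  1.77175153  0.          1.15204834 -0.21548886]
down 5.92 [ 0.6164 -0.3024  0.0091] [-0.4  1.   1.1] 0.0849 0.0
grip 6.29 [ 0.6166 -0.3025  0.0093] [ 1.6 -0.3  3.7] 0.0565 97.2
lift 7.62 [ 0.615  -0.3015  0.1485] [-0.1  0.3 -5.4] 0.0567 96.4
pre 8.48 [ 0.5646 -0.1056  0.095 ] [ 0.6 -0.1 -5.7] 0.057 96.4
41133 21.203230077623882 ((-82.2684326171875, -0.07766151428222656), (59.423709869384766, 85.46037292480469), 89.9958724975586)
plane [-6.79525257e-03 -1.27710050e-03  2.06529352e+01]
-25 0 0 0
-35 2957 [-44.99816294 -29.13654621  18.18212458] [-39.53890106  28.89708947  23.65355794]
-45 6114 [-54.99868029 -29.42782234  18.08115434] [-45.00389739  28.9107992   23.65047596]
-60 5361 [-69.79238767 -29.28143678  18.06733412] [-60.00094972  29.02869196  23.4723131 ]
-75 4880 [-84.99659445 -29.14814426  18.34054778] [-75.00025098  28.94338721  23.60136073]
-90 4423 [-99.9999663  -29.78850171  16.92781846] [-90.00907086  29.63521748  23.47339295]
```

View pics/pre.png

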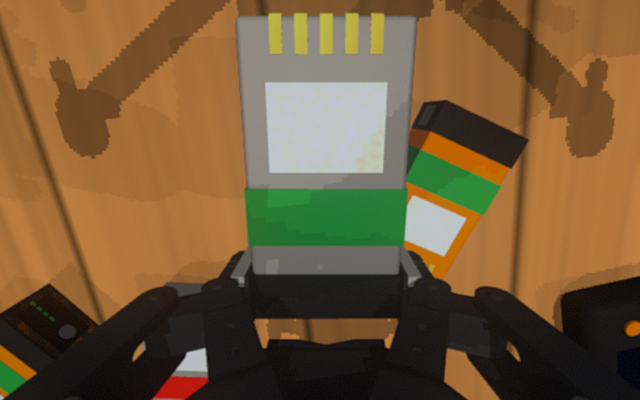

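The battery is held squarely. Its contact edge is at the top of the picture (y≈17), centred, 40 mm short of the mouth and about 1 mm low. I'll insert it now.

Run:
```python
from geo import *
z=.0958
at=lambda d:M-(.055+G-d)*EX   # TCP for contacts at depth d
def go(d,**k):
    p=at(d);return move_l([*p[:2],z],**k)
go(-.03,feed=.08);st()
print(go(.03,feed=.04,max_force=25));st("30")
if observe()["ft_force"].dot(EX)>-25: print(go(.078,feed=.04,max_force=25));st("78")
```

```text
8.81 [ 0.5653 -0.0951  0.0962] [-0.1  0.3 -4.5] 0.057 96.4
False
30 10.46 [ 0.5712 -0.0354  0.0958] [-0.1  0.8 -4.4] 0.057 96.4
False
78 11.81 [0.5762 0.0123 0.0958] [ 0.4  0.4 -4.5] 0.0565 96.4
```

Run:
```python
from geo import *
def go(x,z,**k):
    p=M+x*EX;return move_l([*p[:2],z],**k)
gripper_to(.08);st("open")
go(-.070,.0958,feed=.1);gripper_to(0,f_grip=60);st("shut")
go(-.070,.098,feed=.1)
print(go(-.048,.098,feed=.06,max_force=30));st()
print(go(-.002,.098,feed=.03,max_force=30));st("push")
print("x",(observe()["eef_pos"]-M)@EX)
snap("push")
```

```text
open 12.17 [0.5768 0.0124 0.0965] [0.9 0.2 0.3] 0.0798 0.0
shut 13.56 [ 0.5709 -0.0381  0.0958] [-0.3 -0.3 -0.2] 0.0001 0.0
False
 14.32 [ 0.5732 -0.0158  0.098 ] [-1.   0.3  0.8] 0.0001 0.0
True
push 15.53 [0.5766 0.0185 0.0978] [-0.  -2.7  1.7] 0.0 0.0
x -0.013041225958872775
```

View pics/push.png

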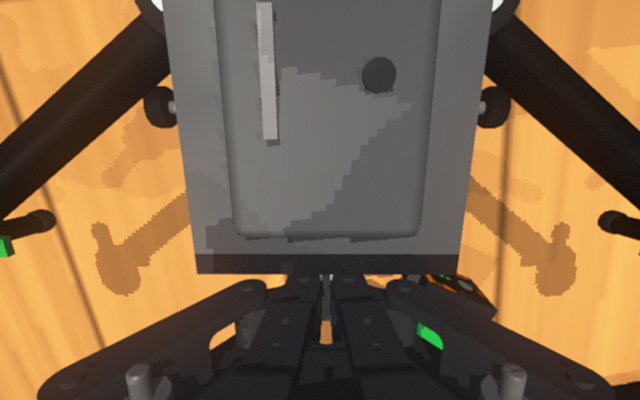

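The push stopped on force with the fingers at the tail face, around (325,275). I'll back off and check that the cap is flush.

Run:
```python
from geo import *
p=M-.13*EX
move_l([*p[:2],.098],feed=.15);move_l([*p[:2],.22],feed=.15)
s=look([.57,-.20,.36],M);set_joints(s[2]);hold(.2);snap("chk");st()
im,dp,c=pickle.load(open("chk.pkl","rb"));P=cloud(dp,c)
D=np.stack([(P-M)@EX,(P-M)@EY,P[...,2]-.1085],-1)*1000
for n,m in (("cap",(abs(D[...,1])<25)&(abs(D[...,2])<17)),("face",(abs(D[...,1])>38)&(abs(D[...,1])<45)&(abs(D[...,2])<20))):
    Q=D[m&(abs(D[...,0])<40)];print(n,len(Q),np.percentile(Q[:,0],[5,25,50,75,95]).round(1),np.polyfit(Q[:,1],Q[:,0],1))
cv2.imwrite("pics/chkcrop.png",cv2.resize(im[130:265,265:445,::-1],None,fx=4,fy=4,interpolation=2))
```

```text
18.48 [ 0.5741 -0.1127  0.2285] [-0.  -0.2  0.4] -0.0002 0.0
cap 940 [-3.3 -2.9 -2.5 -2.2 -1.6] [-2.01425929e-03 -2.51794254e+00]
face 304 [-0.8 -0.3  0.1  0.4  0.9] [0.00111773 0.05274942]
```

View pics/chkcrop.png

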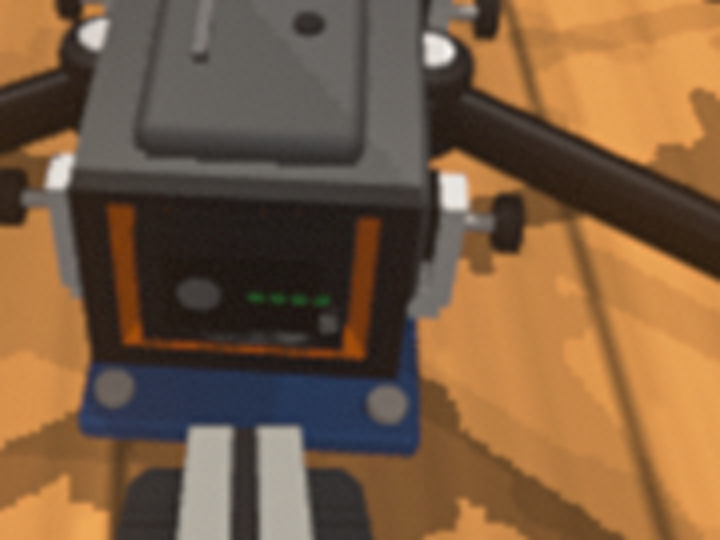

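The cap is 2.5 mm proud of the tail. It is within tolerance, but I'll press again with the tool tilted so that the fingertips lead.

Run:
```python
from geo import *
R0=rot([np.pi,0,DY])
def tilt(a): return (R.from_rotvec(a*EY)*R0)
r=tilt(-.25)
if r.as_matrix()[:,2]@EX<0: r=tilt(.25)
eu=r.as_euler("xyz")
def go(x,z,**k):
    p=M+x*EX;return move_l([*p[:2],z],**k)
p=M-.09*EX;movep([*p[:2],.22],eu);go(-.09,.105,feed=.15);go(-.04,.105,feed=.1);st("near")
print(go(.004,.105,feed=.02,max_force=35));st("push");print("x",(observe()["eef_pos"]-M)@EX)
go(-.09,.105,feed=.15);p=M-.13*EX;move_l([*p[:2],.22],feed=.15)
s=look([.57,-.20,.36],M);set_joints(s[2]);hold(.2);snap("chk2");st()
im,dp,c=pickle.load(open("chk2.pkl","rb"));P=cloud(dp,c)
D=np.stack([(P-M)@EX,(P-M)@EY,P[...,2]-.1085],-1)*1000
for n,m in (("cap",(abs(D[...,1])<25)&(abs(D[...,2])<17)),("face",(abs(D[...,1])>38)&(abs(D[...,1])<45)&(abs(D[...,2])<20))):
    Q=D[m&(abs(D[...,0])<40)];print(n,len(Q),np.percentile(Q[:,0],[5,50,95]).round(1))
```

```text
near 20.61 [ 0.5741 -0.0081  0.1052] [-1.3  0.4 -0.2] -0.0001 0.0
True
push 22.34 [0.5775 0.0225 0.1049] [-1.7 -3.4  3.4] 0.0 2.0
x -0.008973671944869182
 24.81 [ 0.574  -0.1127  0.2285] [-0.5 -0.4  0.9] -0.0002 0.0
cap 944 [-1.3 -0.4  0.6]
face 306 [-0.8  0.   0.9]
```

The cap now sits 0.4 mm from the tail plane, which is flush, and the robot is clear of everything. I'm handing the job in.

```bash
python3 -c "
from plant import *
print(job_done())"
```

```text
the job is handed in; nothing more can be done
None
```

The charged battery (green tape) is fully home in the drone's bay, with its cap measured within about 0.5 mm of flush, and released. The arm never went near the flat battery, tape roll or card case, and the job was handed in at about 25 s.

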